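Ready and start a run on the carousel autosampler

ROBOT

A 6-joint arm with a two-finger parallel gripper is mounted at the origin on the work surface. World frame = base frame: x ahead of the robot, y to its left, z up, the work surface at z = 0. Lengths are in m, angles in rad, forces in N, time in s.
With the tool pointing down it reaches from about 0.35 to 0.975 m from the base axis. Payload 7.1 kg.
Tool frame: the origin (TCP) lies on the mounting face of the last link; the fingertips stand 182 mm ahead of it and the grasp point (between the pads) lies 163 mm ahead of it; z points along the fingers, y is the direction in which the jaws open and shut (so a half turn about z gives the same grasp; the last joint's range is limited). The gripper opens to 88 mm and grips with 3 to 60 N. Pads are 20 mm wide; open, the fingers measure 115 mm over their backs; the gripper's body (75 mm by 178 mm) begins 61 mm behind the grasp point.
Start: joints at [1.211, 0.423, 1.63, -0, 1.089, -0.019], TCP at [0.209, 0.589, 0.405] pointing down, gripper open.
Joint ranges: [-3, 3], [-0.9, 2.11], [0.09, 2.58], [-1.31, 4.45], [0.11, 2.69], [-2.54, 2.54]. Speed limits (rad/s): [2.39, 2.39, 3.01, 3.14, 3.14, 3.14].

INTERFACE

Orientations are given as a 3x3 rotation matrix whose columns are the frame's x, y, z axes.
In Python, from rig import robot, cams, close_job, nets, telemetry gives the robot as it stands. Calls block until the motion is done:
- robot.move_pose(position, orientation): joint-space move of the TCP to a pose.
- robot.servo_line(position, orientation=None, feed=0.15): straight line of the TCP; orientation=None keeps the orientation; feed is the mean speed in m/s.
- robot.move_joints(angles): joint-space move.
- robot.command_gripper(opening): finger opening in m; the grip force is fixed at half the most; returns when the fingers have stopped.
- robot.sleep(seconds).
- robot.solve_ik(position, orientation): joint angles nearest the present ones, or None.
- cams.camera(name): name is "scene" or "side" or "wrist"; returns a dict with "color" (400x640x3 uint8, blue, green, red), "range_z" (400x640 float32, m along the optical axis (not along the pixel's ray), 0 where there is no reading), "fx", "fy", "cx", "cy" (pixels), "extrinsics" (4x4, takes a point from world to camera coordinates); the wrist camera has in their place "hand_eye" (4x4, takes a point from camera to tool coordinates, whose origin is the TCP and whose axes are the flange's). Camera axes: x right, y down, z forward; pixel columns grow to the right and rows downward; lengths in m; the calibration is good to about 2 mm. The wrist camera is an equidistant fisheye: a pixel r from the principal point sees the ray r / f radians off the axis. A picture is of the moment at which its call begins: read the wrist's pose just before it.
A pose or a line that the arm cannot do raises robot.Unreachable and nothing moves.
- close_job(): hands the job in, once; it reports no verdict.
Trained networks look in a picture, given as the dict that the camera call returned (one of the last four; its "shot" number tells which), for a name from the list of things; names that differ only in an ending like _2 or _b are one class to them, and where a whole thing is asked for, a point or a joint stands for the part that bears it (a point fixed in the world has none). Each returns a list of dicts, best first, with "score" (0 to 1); they miss things now and then, are a little off and sometimes report something else, mostly with a low value. They report only what shows in the picture. A call takes as long as a camera call.
- nets.boxes_of(picture, target): "centre" ([column, row] in pixels, amid what is visible of it).
- nets.pinpoint(picture, target): "centre" ([column, row] in pixels: a listed point, or the origin of a listed thing).
Readings, each from a call of its own:
- telemetry.get_time_s(): time.
- telemetry.get_joints(): joint angles.
- telemetry.get_joint_vel(): joint speeds.
- telemetry.get_joint_torque(): joint torques, N m.
- telemetry.get_tcp_pos(): TCP position.
- telemetry.get_tcp_rot(): TCP orientation.
- telemetry.get_contact_force(): force on the tool from outside, world axes, zero at the start.
- telemetry.get_wrist_torque(): the same for the moment, N m.
- telemetry.get_opening(): finger opening in m.
Only numpy, scipy, OpenCV 4.12 (cv2) and the standard library are available. Lean on these libraries where they do the work, as an engineer would, in place of code of your own. Each camera call takes 0.05 s, during which the arm holds its last target.

TASK

Get the autosampler running: with the fingertips, lightly push the blue-capped vial that stands proud in the turret straight down until it is fully home, then press the white prep key on the control pad until it stays down, and then tap the green start key well down and let it spring back. Push gently (glass and keys), pick nothing up, do not press the red key or the other vials, and leave the loose things on the bench where they stand.

Things in the scene. Friction and masses are not known exactly. Their poses are not given: they have to be found in the camera images.
- vial_blue_cap (a point): Centre of the top of the blue cap (21 mm across) on a glass vial, 22 mm across, 76 mm tall, upright in one of the turret's pockets; which one changes. It starts 6 to 9 mm proud of the silver-capped vials there, whose cap tops are 180 mm above the bench. Its pocket grips it: pushed straight down on the cap with about 3 N it slides home and stays, stopped by a rubber pad that gives 1 mm per 6 N.
- vial_blue (a joint): How far (m) the blue-capped vial has gone down into its pocket: starts between 0 and 0.003, 0.009 is fully home; negative means drawn up out of the pocket.
- turret: Dark grey round turret of the autosampler, 200 mm across, 12 pockets on a circle of 72 mm radius (37 mm apart), hub 17 mm high in the middle. It does not turn. Origin at the centre of its underside, 84 mm above the bench; z up; its top face, from which the vials stick out, is 60 mm above the origin.
- sampler: White autosampler housing under the turret, fixed, 250 mm deep (x), 343 mm wide (own y -235 to +108 mm), 72 mm high. Origin on the bench under the turret's centre; x away from the robot. A tower 130 x 85 mm, 460 mm tall, stands at its y = -180 mm; from it a slim needle arm, 310 mm above the bench and up, ends 60 mm from the turret's axis, over a pocket without a vial.
- pad: Control pad, fixed on the bench: off-white wedge 176 mm deep (x, away from the robot), 210 mm wide (y). Origin at the centre of its underside. Its face slopes 10 degrees, 31 mm high at the near edge, 61 mm at the far edge. Far half: display and flat number keys. Near half: a row of three round keys 23 mm across, 58 mm apart: white prep (+y), green start (middle), red stop (-y).
- prep_key_top (a point): Centre of the top of the white round prep key, which stands 10 mm above the pad's face. A latching key: about 2.5 N pushes it down 4 mm along the face's normal, and it stays down; beyond that its rubber mount gives 1 mm per 6 N.
- prep_key (a joint): Travel (m) of the white prep key: 0 up, 0.004 fully down.
- start_key_top (a point): Centre of the top of the green round start key, which stands 10 mm above the pad's face. A spring key: it yields from 1.5 N, has made contact at 2.5 mm (4 N) and is fully down at 6 mm (7.5 N); beyond that its rubber mount gives 1 mm per 6 N. It springs back when let go.
- start_key (a joint): Travel (m) of the green start key: 0 up, pressed above 0.0025, 0.006 fully down.
- stop_key_top (a point): Centre of the top of the red round stop key, built like the green one. Not to be pressed.
- stop_key (a joint): Travel (m) of the red stop key: 0 up, 0.006 fully down.
- vial_s1: Silver-capped vial of the same size, fully home in another pocket of the turret; leave it alone. Origin at the centre of its underside, cap top 76 mm above it.
- vial_s2: Silver-capped vial of the same size, fully home in another pocket of the turret; leave it alone. Origin at the centre of its underside, cap top 76 mm above it.
- vial_s3: Silver-capped vial of the same size, fully home in another pocket of the turret; leave it alone. Origin at the centre of its underside, cap top 76 mm above it.
- vial_a: Loose silver-capped glass vial, 22 mm across and 76 mm tall, upright on the bench between the sampler and the pad. Not part of the job. Origin at its underside.
- vial_b: Second loose vial, the same. Not part of the job. Origin at its underside.
- solvent: Amber bottle, 80 mm across, 170 mm tall, beyond the pad and sampler. Not part of the job. Origin at its underside.
- beaker: Small glass beaker, 68 mm across, 85 mm tall, beyond the sampler. Not part of the job. Origin at its underside.
- crimper: Hand crimper lying flat, about 240 mm long, 32 mm high, beyond the pad. Not part of the job. Origin at its underside.
- tip_box: Blue pipette-tip box, 85 x 120 mm, 66 mm high, left of the pad. Not part of the job. Origin at its underside.
- marker: White pen with black cap, 130 mm long, lying near left of the pad. Not part of the job. Origin at its underside.

How it is judged:
On the way, in this order (a step that is already met when the one before it is completed fails the run):
1. the blue-capped vial is pushed fully home in its pocket (value of joint vial_blue above 0.0075 m), for 0.2 s.
2. the white prep key is pressed down and latched (value of joint prep_key above 0.003 m), for 0.1 s.
3. the green start key is pressed (value of joint start_key above 0.0025 m), for 0.04 s.
At the end, for the whole second after the job is handed in: The blue-capped vial is home to within 1.5 mm, the white prep key is down (at least 3 of its 4 mm), the green start key has been pressed last and is up again, and the red key is up (value of joint vial_blue above 0.0075 m and value of joint prep_key above 0.003 m and value of joint each of start_key, stop_key below 0.0008 m); the robot touches nothing.
It fails at once if a key is pressed out of order: prep or start before the vial is home, or start before the prep key is down ((value of joint vial_blue below 0.007 m and value of joint any of prep_key, start_key above 0.0015 m) or (value of joint prep_key below 0.0025 m and value of joint start_key above 0.0015 m)).
It fails at once if the red stop key is pressed (more than 1 mm) (value of joint stop_key above 0.001 m).
It fails at once if the blue-capped vial or a key is pressed harder than 25 N (contact force between any of vial_blue, prep_key, start_key and anything else above 25 N).
It fails at once if a vial in the turret is drawn up out of its pocket, or a silver-capped one is pressed (more than 3 N) (value of joint vial_blue below -0.0025 m or contact force between any of vial_s1, vial_s2, vial_s3 and anything else above 3 N or distance of any of vial_s1, vial_s2, vial_s3 from where it was at the start of the episode above 0.004 m).
It fails at once if a loose thing on the bench is shifted, lifted or tipped by more than 15 mm (distance of any of vial_a, vial_b, solvent, beaker, crimper, tip_box, marker from where it was at the start of the episode above 0.015 m).
It also fails if it takes over 45 s, if anything falls off the work surface, if the arm or the gripper's body presses on something with over 40 N, if the wrist force passes 120 N, or if a joint passes its speed limit or range.

## Working session

There is one attempt and no reset: what is moved stays moved. The work goes in short steps, each a Python script; the robot and the scene stay as the last script left them, time stands still between calls to the robot, and variables do not carry over. Pictures are saved under pics/ and viewed, and the job is handed in when it is done.

```bash
ls; mkdir -p pics
cat > h.py <<'E'
import numpy as np, cv2
from rig import robot, cams, close_job, nets, telemetry as T
def world(p,uv,win=2):
    u,v=uv; iu,iv=int(round(u)),int(round(v))
    a=p["range_z"][max(iv-win,0):iv+win+1,max(iu-win,0):iu+win+1]; a=a[a>0]
    if not len(a): return None
    z=np.median(a)
    c=np.array([(u-p["cx"])/p["fx"]*z,(v-p["cy"])/p["fy"]*z,z,1])
    return (np.linalg.inv(p["extrinsics"])@c)[:3]
def ray_z(p,uv,zw):
    E=np.linalg.inv(p["extrinsics"]); o=E[:3,3]
    d=E[:3,:3]@np.array([(uv[0]-p["cx"])/p["fx"],(uv[1]-p["cy"])/p["fy"],1])
    return o+d*(zw-o[2])/d[2]
E
python3 - <<'E'
from h import *
np.set_printoptions(precision=4,suppress=True)
print(T.get_time_s())
for n in ["scene","side"]:
    p=cams.camera(n); cv2.imwrite(f"pics/{n}0.png",p["color"])
    print(n,np.linalg.inv(p["extrinsics"])[:3,3])
    for t in ["vial_blue_cap","prep_key_top","start_key_top","stop_key_top","turret","pad","vial_s1","vial_a","tip_box","solvent","crimper"]:
        for r in nets.pinpoint(p,t)[:3]:
            print(t,round(r["score"],2),np.array(r["centre"]),world(p,r["centre"]))
print(T.get_time_s())
E
```

```text
pics
0.0
scene [1.2534 0.0923 0.796 ]
vial_blue_cap 0.75 [188.  203.3] [ 0.6144 -0.1826  0.1851]
prep_key_top 0.62 [364.7 196.4] [0.4699 0.2765 0.0346]
start_key_top 0.56 [343.9 199.7] [0.4929 0.2102 0.0482]
stop_key_top 0.44 [328.2 195.4] [ 0.4201  0.1706 -0.0003]
turret 0.87 [186.5 219.2] [ 0.6265 -0.1947  0.1434]
pad 0.81 [349.4 225. ] [0.6025 0.2117 0.0592]
vial_s1 0.57 [170.  234.2] [ 0.668  -0.2263  0.1389]
vial_s1 0.57 [193.7 199.3] [ 0.5659 -0.1859  0.1516]
vial_s1 0.48 [211.2 209.9] [ 0.5997 -0.139   0.1438]
vial_a 0.56 [272.  243.2] [ 0.6121 -0.0007  0.0143]
vial_a 0.44 [274.2 220.6] [0.524  0.0032 0.0095]
tip_box 0.81 [437.7 236.3] [0.6542 0.4405 0.0517]
tip_box 0.68 [362.7 197.4] [0.4765 0.2692 0.0373]
tip_box 0.41 [353.2 290.5] [ 0.7669  0.2028 -0.0009]
solvent 0.83 [272.3 297.6] [0.8083 0.0091 0.0606]
crimper 0.75 [350.7 291. ] [0.7684 0.1962 0.0001]
side [ 0.0643 -0.3815  1.0407]
vial_blue_cap 0.76 [431.4 246.8] [ 0.6202 -0.1752  0.1863]
vial_blue_cap 0.4 [323.2 275.2] [ 0.5056  0.012  -0.0005]
prep_key_top 0.45 [242.1 205.5] [0.4951 0.2746 0.048 ]
start_key_top 0.43 [256.2 218.1] [0.4924 0.2205 0.0476]
start_key_top 0.31 [273.4 230.7] [0.4947 0.1629 0.0474]
stop_key_top 0.64 [273.8 228.5] [0.5001 0.1672 0.0466]
turret 0.85 [427.3 305.6] [ 0.5285 -0.2366  0.1479]
turret 0.28 [356.1 252.5] [ 0.5954 -0.0122  0.0192]
pad 0.61 [271.6 220.1] [0.5167 0.1923 0.0406]
vial_s1 0.66 [400.3 315.3] [ 0.4794 -0.2095  0.1433]
vial_s1 0.61 [452.8 280.1] [ 0.6109 -0.2415  0.1439]
vial_s1 0.58 [395.1 287.6] [ 0.5201 -0.1664  0.1432]
vial_a 0.7 [326.1 275.8] [0.5061 0.0034 0.0061]
vial_a 0.56 [352.8 253.1] [ 0.592  -0.0052  0.013 ]
tip_box 0.63 [228.7 153.4] [0.5822 0.421  0.0637]
tip_box 0.45 [427.9 229.9] [ 0.7519 -0.1053  0.0368]
solvent 0.77 [396.  213.6] [ 0.7369 -0.0205  0.0406]
crimper 0.82 [337.1 175.4] [0.7514 0.1836 0.0135]
1.2
```

Run:
```python
import cv2
a=cv2.imread("pics/scene0.png");b=cv2.imread("pics/side0.png")
cv2.imwrite("pics/sc.png",cv2.resize(a[150:350,100:480],None,fx=2.1,fy=2.1,interpolation=3))
cv2.imwrite("pics/si.png",cv2.resize(b[120:380,190:530],None,fx=2.3,fy=2.3,interpolation=3))
```

```text
(no output)
```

View pics/sc.png

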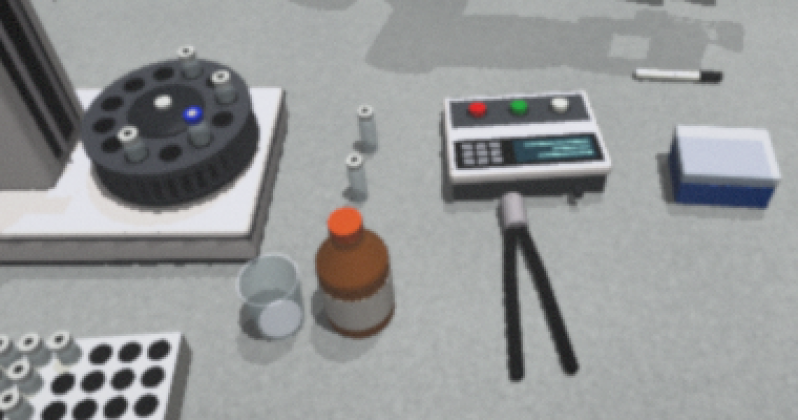

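View pics/si.png

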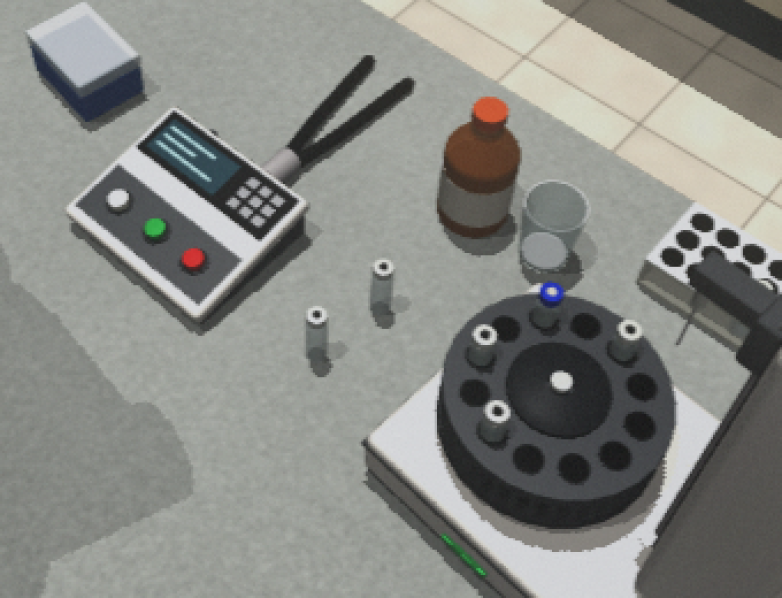

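```bash
cat > seg.py <<'E'
from h import *
def blob(p,box,kind):
    x0,y0,x1,y1=box
    im=p["color"][y0:y1,x0:x1].astype(int); b,g,r=im[...,0],im[...,1],im[...,2]
    m={"b":(b>g+60)&(b>r+60),"g":(g>r+50)&(g>b+40),"r":(r>g+70)&(r>b+70),"w":(b+g+r>480)}[kind]
    n,l,s,c=cv2.connectedComponentsWithStats(m.astype(np.uint8))
    i=1+np.argmax(s[1:,4]); return c[i]+[x0,y0],s[i]
E
python3 - <<'E'
from seg import *
np.set_printoptions(precision=4,suppress=True)
S=cams.camera("scene");D=cams.camera("side")
B={"b":((180,195,205,215),(420,235,445,258),.186),"g":((335,190,358,210),(245,205,270,230),.048),"r":((315,190,338,210),(262,220,285,242),.048),
"w":((357,190,376,208),(235,200,250,212),.048)}
for k,(a,b,z) in B.items():
    for p,bx in((S,a),(D,b)):
        c,s=blob(p,bx,k); print(k,c,s,world(p,c,1),ray_z(p,c,z))
# silver caps / hub
for n,p,uv in [("hub",S,(177.6,198.6)),("hub",D,(433.9,285.7))]: print(n,world(p,uv,1),ray_z(p,uv,.166))
for uv in [(400.4,265.6),(463.7,263.4),(406.1,299.1)]: print("s",ray_z(D,uv,.180))
for uv in [(189,174.3),(205,187),(160.5,214)]: print("s",ray_z(S,uv,.180))
for uv in [(327.4,257.5),(356.2,236.8)]: print("loose",ray_z(D,uv,.076))
# tall points: needle arm from both clouds
for p in (S,D):
    v,u=np.mgrid[0:400,0:640]; z=p["range_z"]; c=np.stack([(u-p["cx"])/p["fx"]*z,(v-p["cy"])/p["fy"]*z,z,np.ones_like(z)],-1)
    w=(c@np.linalg.inv(p["extrinsics"]).T)[...,:3]
    m=(z>0)&(w[...,2]>.24)&(w[...,2]<.6)&(w[...,0]>.35)&(w[...,1]<0)
    q=w[m]; 
    for lo in np.arange(-.45,0,.03):
        t=q[(q[:,1]>lo)&(q[:,1]<=lo+.03)]
        if len(t): print(round(lo,2),len(t),t.min(0),t.max(0))
E
python3 - <<'E'
import cv2
a=cv2.imread("pics/scene0.png");b=cv2.imread("pics/side0.png")
cv2.imwrite("pics/full.png",cv2.vconcat([cv2.resize(a,(480,300)),cv2.resize(b,(480,300))]))
E
```

```text
b [191.28 203.74] [ 7  5  9  8 50] [ 0.6212 -0.1726  0.1896] [ 0.6175 -0.1741  0.186 ]
b [429.569  246.6207] [ 5  8 10  8 58] [ 0.618  -0.1723  0.1864] [ 0.6183 -0.1722  0.186 ]
g [346.7222 200.0833] [ 8  8  8  6 36] [0.4959 0.2181 0.049 ] [0.4949 0.2183 0.048 ]
g [256.8305 218.4576] [ 8 10  9  8 59] [0.4932 0.2192 0.0465] [0.4925 0.2183 0.048 ]
r [327.0256 201.2564] [ 8  9  8  6 39] [0.498  0.16   0.0508] [0.4951 0.1603 0.048 ]
r [273.4286 231.5238] [ 7  8 10  8 63] [0.493  0.161  0.0476] [0.4928 0.1608 0.048 ]
w [365.65 192.15] [  0   0  19   6 100] [0.4158 0.2908 0.0007] [0.4656 0.279  0.048 ]
w [240.96 205.64] [ 2  2  9  8 50] [0.4931 0.2766 0.0475] [0.4929 0.2763 0.048 ]
hub [ 0.572  -0.2217  0.1628] [ 0.5755 -0.2201  0.166 ]
hub [ 0.5662 -0.2236  0.1594] [ 0.5625 -0.2248  0.166 ]
s [ 0.5471 -0.1538  0.18  ]
s [ 0.6348 -0.2425  0.18  ]
s [ 0.496  -0.2049  0.18  ]
s [ 0.4999 -0.2024  0.18  ]
s [ 0.5533 -0.1531  0.18  ]
s [ 0.64   -0.2423  0.18  ]
loose [0.5127 0.0062 0.076 ]
loose [ 0.5986 -0.0058  0.076 ]
-0.45 1327 [ 0.5027 -0.4488  0.2403] [ 0.6222 -0.42    0.4621]
-0.42 1806 [ 0.4912 -0.42    0.2401] [ 0.6251 -0.39    0.462 ]
-0.39 3129 [ 0.4961 -0.39    0.2401] [ 0.6254 -0.36    0.462 ]
-0.36 2151 [ 0.4983 -0.36    0.2401] [ 0.5958 -0.3301  0.4537]
-0.33 210 [ 0.551  -0.3298  0.3839] [ 0.5751 -0.3001  0.4121]
-0.3 214 [ 0.553  -0.2997  0.3096] [ 0.5758 -0.2851  0.412 ]
-0.45 2805 [ 0.4868 -0.4477  0.24  ] [ 0.6158 -0.42    0.4619]
-0.42 3799 [ 0.4854 -0.42    0.2405] [ 0.6176 -0.39    0.4619]
-0.39 3454 [ 0.4889 -0.39    0.2406] [ 0.6188 -0.36    0.4622]
-0.36 1272 [ 0.4948 -0.36    0.2402] [ 0.5931 -0.3301  0.4566]
-0.33 401 [ 0.5468 -0.3299  0.3892] [ 0.573  -0.3003  0.4114]
-0.3 264 [ 0.5492 -0.3     0.3091] [ 0.5734 -0.2845  0.4109]
```

View pics/full.png

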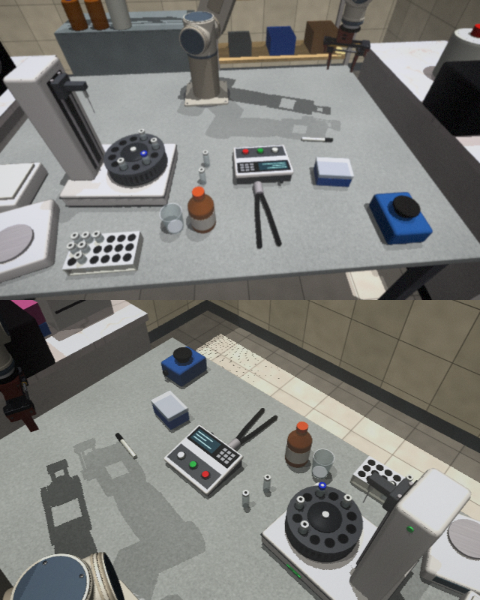

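```bash
cat >> seg.py <<'E'
def down(jaw):  # tool z down, tool y along jaw
    z=np.array([0,0,-1.]); y=np.array([jaw[0],jaw[1],0.]); y/=np.linalg.norm(y); return np.stack([np.cross(y,z),y,z],1)
E
python3 - <<'E'
from seg import *
np.set_printoptions(precision=4,suppress=True)
print(T.get_tcp_rot(),T.get_contact_force())
robot.command_gripper(0.0); print(T.get_opening(),T.get_contact_force())
best=None
for s in(1,-1):
    R=down((s,0)); q=robot.solve_ik([.618,-.173,.428],R); print(s,q)
    if q is not None and (best is None or abs(q[5])<abs(best[1][5])): best=(R,q)
R,q=best
robot.move_pose([.618,-.173,.428],R)
print(T.get_time_s(),T.get_tcp_pos(),T.get_contact_force())
robot.servo_line([.618,-.173,.186+.182+.015])
print(T.get_tcp_pos(),T.get_contact_force(),T.get_time_s())
p=cams.camera("wrist");cv2.imwrite("pics/w1.png",p["color"]);
p=cams.camera("side");cv2.imwrite("pics/s1.png",cv2.resize(p["color"][180:330,340:540],None,fx=4,fy=4))
p=cams.camera("scene");cv2.imwrite("pics/c1.png",cv2.resize(p["color"][130:280,120:320],None,fx=4,fy=4))
E
```

```text
[[-0.9425  0.3342  0.    ]
 [ 0.3342  0.9425  0.    ]
 [-0.      0.     -1.    ]] [ 1.0536 -0.3265 -0.3017]
0.0005286423793722894 [-0.7419  0.7967 -0.1067]
1 [-0.2915  0.4237  1.5709 -0.      1.147  -0.2915]
-1 None
5.675 [ 0.6182 -0.1722  0.428 ] [-0.2539  0.4175  0.362 ]
[ 0.6181 -0.1727  0.3829] [ 0.4094 -0.2923 -0.5187] 6.125
```

View pics/w1.png

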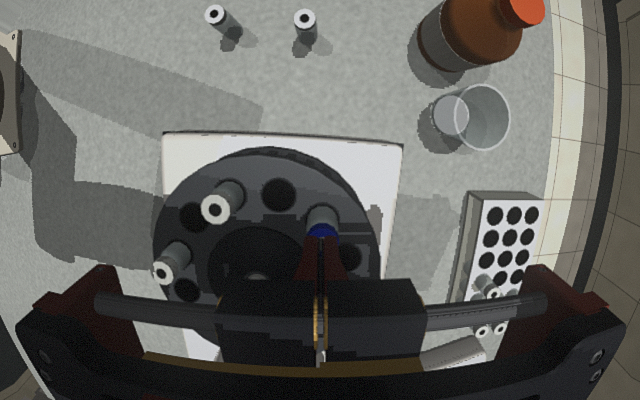

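View pics/s1.png

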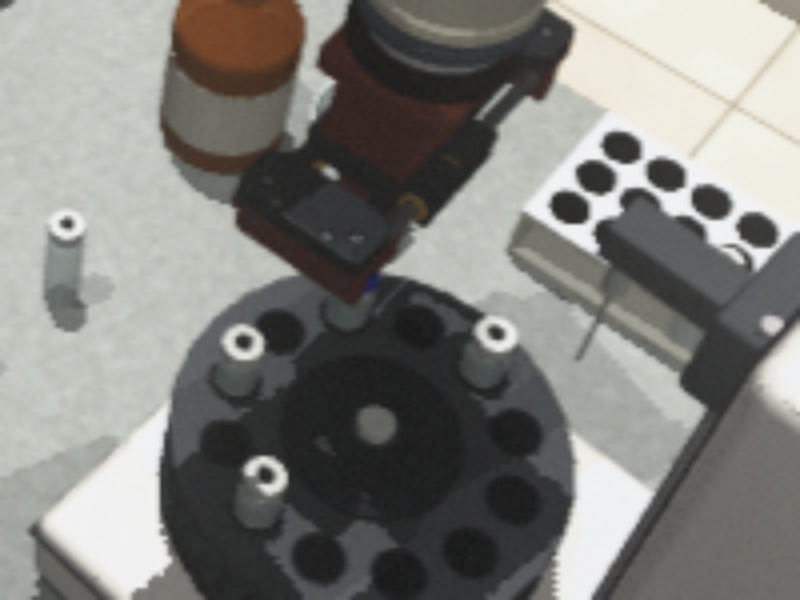

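View pics/c1.png

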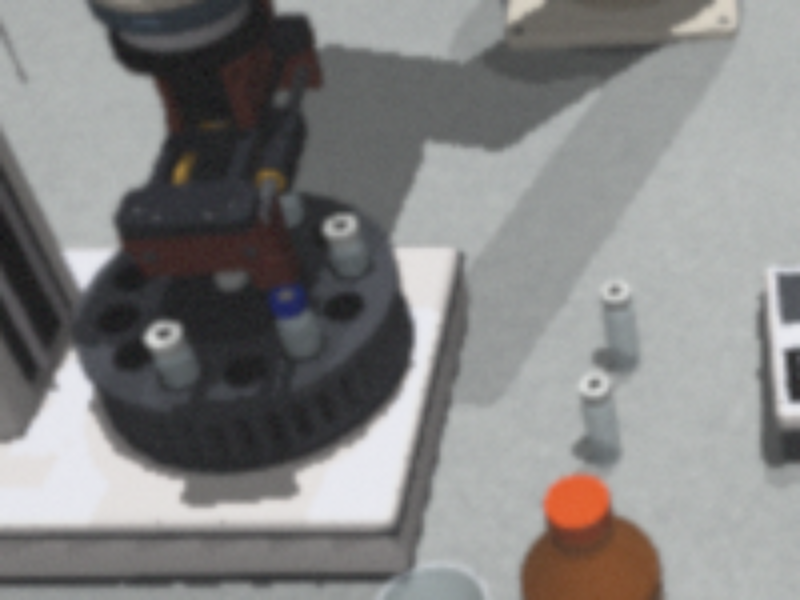

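Run:
```python
from seg import *
np.set_printoptions(precision=4,suppress=True)
def F(n=4): return np.mean([T.get_contact_force() for _ in range(n)],0)
f0=F(8); print(f0)
x,y=.618,-.173
robot.servo_line([x,y,.374],feed=.05); print(T.get_tcp_pos(),F()-f0)
z=.374
while z>.3585:
    z-=.001; robot.servo_line([x,y,z],feed=.02); f=F()-f0; print(round(z,4),T.get_tcp_pos(),f,round(T.get_time_s(),2))
    if f[2]>7.5: break
robot.sleep(.3); print(T.get_tcp_pos(),F()-f0)
robot.servo_line([x,y,.428]); print(T.get_time_s(),F())
p=cams.camera("side");cv2.imwrite("pics/s2.png",cv2.resize(p["color"][180:330,340:540],None,fx=4,fy=4))
```

```text
[0.6121 0.292  0.5729]
[ 0.6178 -0.173   0.3736] [ 0.0262  0.0941 -0.8165]
0.373 [ 0.618 -0.173  0.373] [-0.7037 -1.0413 -0.6281] 6.86
0.372 [ 0.618 -0.173  0.372] [-0.213  -0.748  -1.3062] 7.11
0.371 [ 0.618  -0.173   0.3709] [-0.5339 -1.0428 -1.048 ] 7.36
0.37 [ 0.6181 -0.1731  0.3702] [-1.1463 -0.2963  1.5621] 7.61
0.369 [ 0.6181 -0.173   0.3691] [-0.7477  0.0952  1.8258] 7.86
0.368 [ 0.618 -0.173  0.368] [-1.1099 -0.5518  2.4491] 8.11
0.367 [ 0.618  -0.173   0.3669] [-0.1486 -1.3245  1.2277] 8.36
0.366 [ 0.618  -0.173   0.3659] [-0.27   -0.7003  1.5125] 8.61
0.365 [ 0.618  -0.173   0.3649] [-0.5484 -0.0581  2.2712] 8.86
0.364 [ 0.618  -0.173   0.3639] [-0.7746 -0.188   1.0443] 9.11
0.363 [ 0.618 -0.173  0.363] [0.4401 0.1014 1.3133] 9.36
0.362 [ 0.618  -0.173   0.3619] [ 0.7691 -1.1797  1.2312] 9.61
0.361 [ 0.6181 -0.173   0.3614] [-1.1332 -0.4197  4.8561] 9.86
0.36 [ 0.6182 -0.1731  0.3609] [-1.7766  0.8005  8.2204] 10.11
[ 0.6181 -0.173   0.3609] [-0.9126 -0.9095  6.9121]
11.0083 [-0.317  -0.3893  0.058 ]
```

View pics/s2.png

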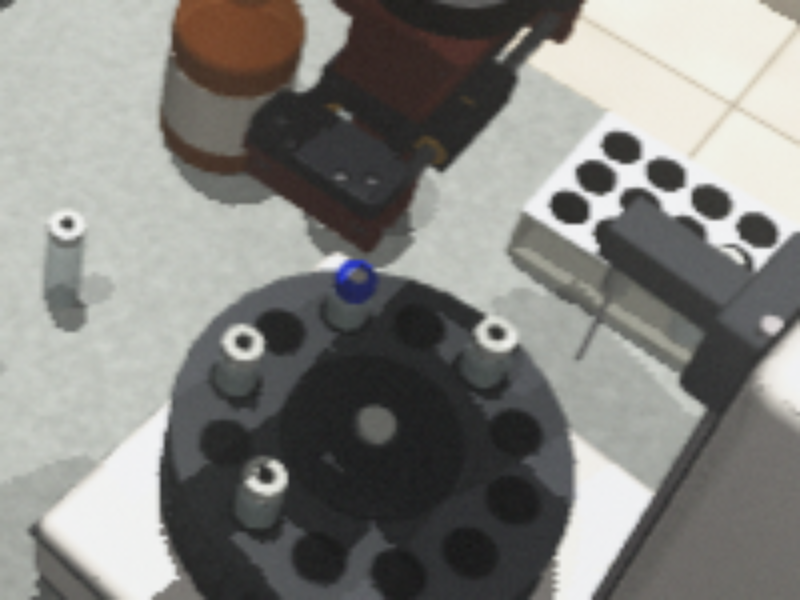

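```bash
cat >> seg.py <<'E'
a=np.radians(10); n=np.array([-np.sin(a),0,np.cos(a)])
RK=np.stack([np.cross([np.cos(a),0,np.sin(a)],-n),[np.cos(a),0,np.sin(a)],-n],1)
PREP=np.array([.4935,.2765,.0478]); START=np.array([.4935,.2187,.0478])
def tcp(P,h): return P+n*(h+.182)
def F(k=4): return np.mean([T.get_contact_force() for _ in range(k)],0)
E
python3 - <<'E'
from seg import *
np.set_printoptions(precision=4,suppress=True)
robot.move_pose(tcp(PREP,.12),RK)
robot.servo_line(tcp(PREP,.012)); print(T.get_tcp_pos()-tcp(PREP,.012),T.get_joints(),F(),T.get_time_s())
p=cams.camera("wrist");cv2.imwrite("pics/w3.png",p["color"]);
p=cams.camera("side");cv2.imwrite("pics/s3.png",cv2.resize(p["color"][150:280,180:350],None,fx=4,fy=4))
p=cams.camera("scene");cv2.imwrite("pics/c3.png",cv2.resize(p["color"][130:250,280:450],None,fx=4,fy=4))
E
```

```text
[ 0.0003 -0.      0.0005] [ 0.5402  0.5318  1.9588 -0.1849  0.5074  0.6958] [-0.2579 -0.5708  0.9046] 13.675
```

View pics/w3.png

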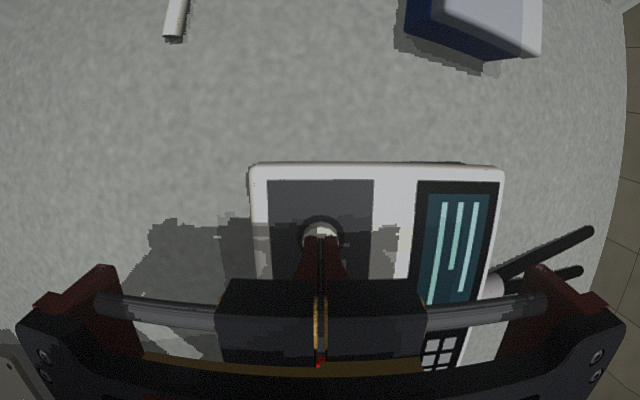

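View pics/s3.png

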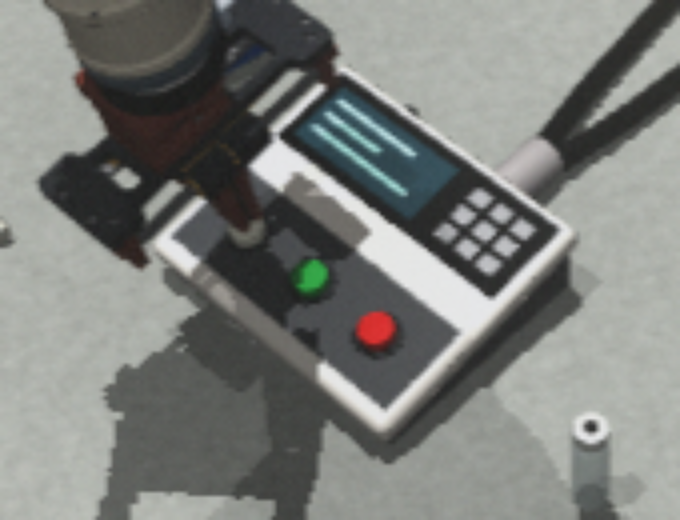

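View pics/c3.png

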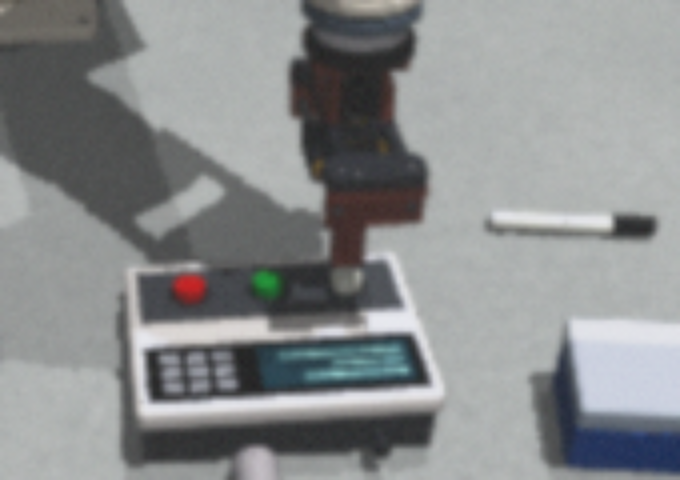

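Run:
```python
from seg import *
np.set_printoptions(precision=4,suppress=True)
f0=F(8); h=.012
robot.servo_line(tcp(PREP,.004),feed=.04); h=.004
while h>-.010:
    h-=.001; robot.servo_line(tcp(PREP,h),feed=.02); f=(F()-f0)@n; print(round(h,4),round((T.get_tcp_pos()-tcp(PREP,0))@n*1e3,2),round(f,2),round(T.get_time_s(),2))
    if f>7.5: break
robot.sleep(.2); print((F()-f0)@n)
robot.servo_line(tcp(PREP,.04)); print(T.get_time_s(),F())
p=cams.camera("side");cv2.imwrite("pics/s4.png",cv2.resize(p["color"][150:280,180:350],None,fx=4,fy=4))
```

```text
0.003 2.94 -0.72 14.43
0.002 1.93 0.22 14.68
0.001 1.08 2.03 14.93
0.0 0.03 2.31 15.18
-0.001 -1.03 2.04 15.43
-0.002 -2.01 1.8 15.68
-0.003 -2.95 3.48 15.93
-0.004 -3.72 8.76 16.18
8.213705339575714
16.8167 [-0.3699  0.8772 -1.1781]
```

View pics/s4.png

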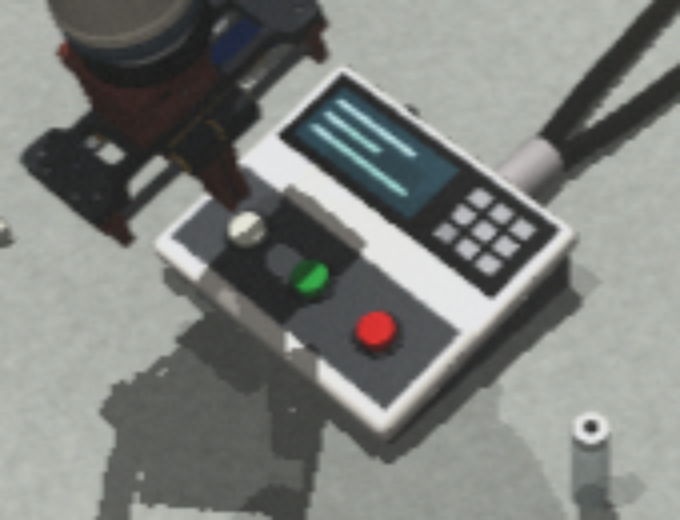

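Run:
```python
from seg import *
np.set_printoptions(precision=4,suppress=True)
robot.servo_line(tcp(START,.04)); robot.servo_line(tcp(START,.004),feed=.06); f0=F(0+8) ; h=.004
while h>-.009:
    h-=.001; robot.servo_line(tcp(START,h),feed=.02); f=(F()-f0)@n; print(round(h,4),round((T.get_tcp_pos()-tcp(START,0))@n*1e3,2),round(f,2),round(T.get_time_s(),2))
    if f>7.5 or (h<-.0045 and f>6.5): break
robot.sleep(.1); print((F()-f0)@n)
robot.servo_line(tcp(START,.06)); 
robot.move_pose(tcp(START+[-.1,.0,0],.18),RK); print(T.get_time_s(),F())
p=cams.camera("side");cv2.imwrite("pics/s5.png",cv2.resize(p["color"][120:380,190:530],None,fx=2.3,fy=2.3))
p=cams.camera("scene");cv2.imwrite("pics/c5.png",cv2.resize(p["color"][150:350,100:480],None,fx=2.1,fy=2.1))
```

```text
0.003 3.27 -0.2 18.4
0.002 2.05 -1.74 18.65
0.001 1.05 1.39 18.9
0.0 0.05 2.18 19.15
-0.001 -0.96 3.56 19.4
-0.002 -1.98 3.34 19.65
-0.003 -2.96 4.48 19.9
-0.004 -3.93 4.26 20.15
-0.005 -4.88 6.28 20.4
-0.006 -5.78 7.57 20.65
7.203457145292193
22.0583 [ 0.6515 -0.9176 -1.1613]
```

View pics/s5.png

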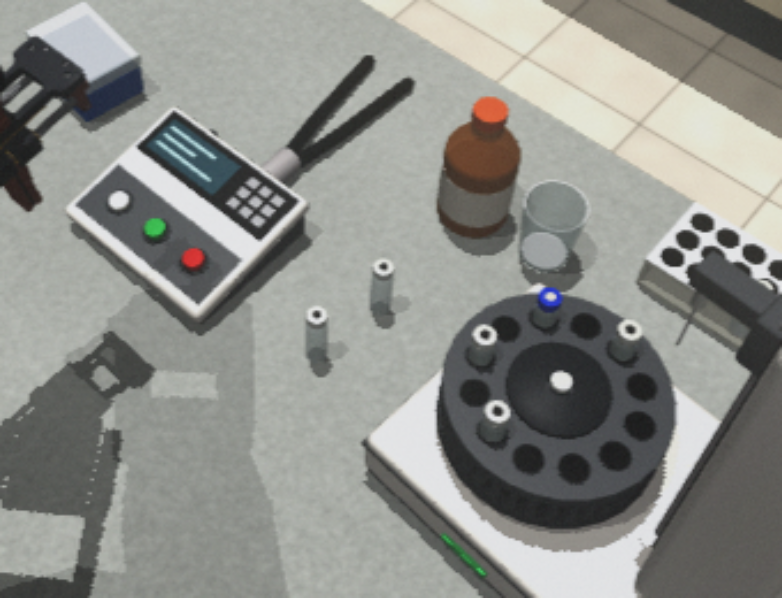

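View pics/c5.png

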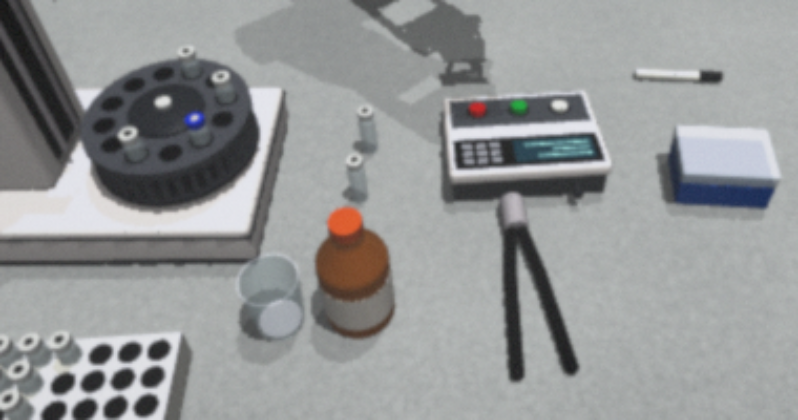

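The two pictures show the blue cap lower than before (side (551,298), was (551,292); scene row 119, was 115). The loose things have not moved and the arm is clear.

```bash
python3 -c "
from h import *
print(close_job(),T.get_time_s())"
```

```text
the job is handed in; nothing more can be done
the job is handed in; nothing more can be done
```

The job is done and handed in, at about 22 s of the 45 s allowed. `close_job()` gives no verdict, so these results come from the tip position, wrist force and camera pictures, not from the joint values themselves.

- **Blue vial:** with closed fingertips I pushed it straight down about 9 mm at roughly 1–2.5 N. It stopped on the rubber pad with the tip about 1 mm below nominal cap height, at a measured peak of about 8 N. The picture afterwards shows the cap level with the silver ones.
- **White prep key:** I pressed it along the face's normal for about 4 mm. It yielded at about 2 N, then stopped hard, at a measured peak of about 9 N. The pictures cannot confirm the latch directly, but the travel and force fit it.
- **Green start key:** I pressed it to about 7 mm of tip travel, where the force was about 7.5 N, then released it. It looks up again in the picture, though the image is too coarse to show fractions of a millimetre.
- **Everything else:** the red key and the silver-capped vials were not touched. The loose things look unmoved in both camera views, and the arm ended clear of everything.

None of the checks failed or disagreed. The force readings carry about 1 N of noise.

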